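# Pack the jar shaker and click its lock home

### The arm

A 6-joint arm with a two-finger parallel gripper is mounted at the origin on a cart in front of the work surface, level with it; the furniture and walls round the work are solid. World frame = base frame: x ahead of the robot, y to its left, z up, the work surface at z = 0. Lengths are in m, angles in rad, forces in N, time in s.
With the tool pointing down it reaches from about 0.25 to 0.8 m from the base axis. Payload 8.5 kg.
Tool frame: the origin (TCP) lies at the very end of the fingers, on their centre line; the grasp point (between the pads) lies 19 mm behind it (grip_point_offset is the distance from the TCP to the grasp point, in m); z points along the fingers, y is the line along which they close (so a half turn about z gives the same grasp; the last joint's range is limited). The gripper opens to 85 mm and grips with 20 to 120 N. Pads are 22 mm wide; open, the fingers measure 114 mm over their backs; the gripper's body (76 mm by 85 mm) begins 54 mm behind the grasp point. The pads swing forward as they close: fully open they stand 13 mm farther back than shut.
Start: joints at [1.33, 0.238, -0.013, 1.319, 0, 1.571], TCP at [0.125, 0.51, 0.231] pointing down, gripper open.
Joint ranges: [-2.66, 2.66], [-1.03, 1.9], [-1.14, 1.46], [-1.82, 2.27], [-1.45, 1.34], [-3.14, 3.14]. Speed limits (rad/s): [2.22, 2.22, 2.79, 3.14, 3.14, 3.14].

### API

Orientations are given as a unit quaternion [x, y, z, w].
In Python, from plant import * gives the robot as it stands.
- The arm moves only by the shell command python3 -m jog 'ROWS' [FORCE]. ROWS is text: rows parted by semicolons, each of 7 numbers parted by spaces: the turn, a rotation vector about the world's x, y, z normalised to -1 to 1, where 1 is 90 degrees, then the shift along the world's x, y, z normalised to -1 to 1, where 1 is 500 mm, then the opening, from -1 (shut) to 1 (fully open). A call has 1 to 10 rows; each row shifts and turns the commanded pose from where the row before left it; what a row does not reach is not made up. A row lasts 1/12 s, in which the tool goes at most 41.7 mm and 7.16 degrees, less where a joint would pass 70% of its speed; a pose out of reach is approached as far as the arm can. A call with a number of a shift or a turn outside -1 to 1 is refused whole. A call with a gripper value outside its range is refused whole. The fingers move at their own pace and stop on an object; FORCE is the grip in N (left out, the last holds). Time passes only in rows, so rows that do not move let the fingers close. It gives the time, the measured TCP pose, the force, the opening and the grip force at its end, in the units of the state.
- observe(): the state, without advancing time (a new reading comes with each control period).
- read_camera(name): name is "scene" or "side" or "wrist"; returns a dict with "img" (480x640x3 uint8, red, green, blue), "range_z" (480x640 float32, m along the optical axis (not along the pixel's ray), 0 where there is no reading), "camera_matrix" (3x3 intrinsics, pixels), "extrinsics" (4x4, takes a point from camera to world coordinates). Camera axes: x right, y up, looking along -z (the intrinsics and any distortion apply to the point x, -y, -z); pixel columns grow to the right and rows downward; lengths in m; the calibration is good to about 2 mm. A picture is of the moment at which its call begins.
- finish_job(): hands the job in; it is judged then, once.
The state is a dict: "time": time; "joints": joint angles; "qvel": joint speeds; "effort": joint torques, N m; "position": TCP position; "tool_rot": TCP orientation; "ft_force": force on the tool from outside, world axes, zero at the start; "wrist_torque": the same for the moment, N m; "gripper_width": finger opening in m; "grip_force": force on a finger pad.
Only numpy, scipy, OpenCV 4.12 (cv2) and the standard library are available. Lean on these libraries where they do the work, as an engineer would, in place of code of your own. Each camera call takes 0.05 s, during which the arm holds its last target. There are 200 camera calls.

### The job

Get the glaze shaker ready to run: stand the two glaze jars that are out on the near half of the worktop (not the two at the far edge behind the banding wheel) beside the one already in the shaker's sloping round tub, so that all three stand flat on its floor, packed together. Then turn the shaker's lock knob clockwise until it clicks over and stays there by itself. Do not move or upset the other things on the worktop.

Things in the scene. Friction and masses are not known exactly. Their poses are not given: they have to be found in the camera images.
- jar_a: closed glaze test jar, upright cylinder 65 mm across and 83 mm high (0.2 to 0.4 kg), the lid (the top 17 mm) 63 mm across; stands on the worktop at the start. Origin at the centre of its underside, z up the jar
- jar_b: second glaze jar of the same shape and size, standing elsewhere on the worktop at the start. Origin at the centre of its underside, z up the jar
- jar_c: third glaze jar of the same shape and size, already in the low side of the shaker's tub. Origin at the centre of its underside, z up the jar
- tub_floor (a point): middle of the rubber-lined floor of the shaker's round steel tub. z = square out of the floor, which slopes 0.40 rad (23 degrees) down to the shaker's front (which faces the robot); x = up the slope, y = along the shaker, towards the knob. Tub 150 mm across inside, wall 3.5 mm thick, 25 mm above the floor. Three jars fit side by side with a few mm to spare; they do not slide by themselves
- shaker: jar shaker, fixed, grey. Origin on the worktop under the middle; x to its back, y towards the knob's side, z up. Footprint 200 x 270 mm; its sloping deck, 180 mm (up the slope) by 270 mm (y -140 to +130 mm), is 50 mm high in front, 120 mm at the back, and carries the tub (middle at y -60 mm) and the lock knob (y +85 mm)
- knob_grip (a point): on the axis of the shaker's lock knob, at the height to grip, 145 mm from the tub's middle along its y and 48 mm higher than the tub's floor along its z; the knob's axis is parallel to the tub's z. The grip is a black bar 66 mm long, 15 mm wide, 32 mm high; its top is 8 mm above this point, the disc under it 24 mm below. The point turns with the knob: x along the bar, z out along the axis
- knob (a joint): angle of the lock knob, rad: 0 to 0.3 at the start (unlocked), grows clockwise as seen from above the knob, end stop at 1.25. It turns easily up to about 0.48, where a sprung detent pushes it back (up to about 0.3 N m) until it is past the hump at 0.75; from there it snaps forward and stays locked at 1.0 or beyond
- mug: bisque mug with a handle, 70 mm across, 90 mm high; bystander. Origin at the centre of its underside
- kiln_post: hollow triangular kiln post standing upright, 38 x 42 mm, 100 mm high; bystander. Origin at the centre of its underside
- carton: small carton, 47 x 86 x 31 mm, lying flat; bystander. Origin at the centre of its underside
- bowl: small bowl, 100 mm across, 46 mm high; bystander. Origin at the centre of its underside
- brush: wash brush, 30 x 85 x 23 mm; bystander. Origin at the centre of its underside
- ribbon: ribbon tool with a wooden handle, 199 x 27 x 17 mm; bystander. Origin at the centre of its underside
Mind the look-alikes: they are no part of the job. Of the things that look like the jar_a, the smaller one is meant. Of the things that look like the jar_b, the smallest one is meant.

How it is judged:
On the way, in this order (a step that is already met when the one before it is completed fails the run):
1. all three jars stand flat on the tub's floor and are let go (horizontal distance between each of jar_a, jar_b, jar_c and tub_floor below 0.05 m and z of jar_a in the frame of tub_floor between -0.005 and 0.008 m and angle between the z axis of each of jar_a, jar_b, jar_c and the z axis of tub_floor, either way round below 0.12 rad and z of jar_b in the frame of tub_floor between -0.005 and 0.008 m and z of jar_c in the frame of tub_floor between -0.005 and 0.008 m and contact force between the fingers and jar_a below 0.1 N and contact force between the fingers and jar_b below 0.1 N), for 0.2 s.
2. then the lock knob is turned past its detent (value of joint knob above 0.92 rad), for 0.2 s.
At the end, for the whole second after the job is handed in: All three jars stand on the tub's floor inside its wall (underside centre within 8 mm of the floor and 50 mm of the tub's middle, jar axis within 0.12 rad of the tub's), at rest, and the knob rests by itself past its detent, at more than 0.92 rad (horizontal distance between each of jar_a, jar_b, jar_c and tub_floor below 0.05 m and z of jar_a in the frame of tub_floor between -0.005 and 0.008 m and angle between the z axis of each of jar_a, jar_b, jar_c and the z axis of tub_floor, either way round below 0.12 rad and z of jar_b in the frame of tub_floor between -0.005 and 0.008 m and z of jar_c in the frame of tub_floor between -0.005 and 0.008 m and value of joint knob above 0.92 rad and linear speed of each of jar_a, jar_b, jar_c below 0.01 m/s and velocity of joint knob below 0.05 rad/s); the robot touches nothing.
It fails at once if a bystander is moved by more than 30 mm or upset (distance of any of mug, kiln_post, carton, bowl, brush, ribbon from where it was at the start of the episode above 0.03 m or angle between any of mug, kiln_post, bowl's own z axis and vertical above 0.5 rad).
It fails at once if the lock is turned past its detent while a jar is still missing from the tub (value of joint knob above 0.8 rad and distance between any of jar_a, jar_b and tub_floor above 0.06 m).
It fails at once if a jar is tipped over (angle between any of jar_a, jar_b, jar_c's own z axis and vertical above 0.9 rad).
It also fails if it takes over 64 s, if anything falls off the work surface, if the arm or the gripper's body presses on something with over 40 N, if the wrist force passes 120 N, or if a joint passes its speed limit or range.

## Working session

There is one attempt and no reset: what is moved stays moved. The work goes in short steps, Python scripts to look and compute and a shell command to move; the robot and the scene stay as the last step left them, time stands still between calls to the robot, and variables do not carry over. Pictures are saved under pics/ and viewed, at most 10 in all, crops included, and the job is handed in when it is done.

```bash
ls; mkdir -p pics; cat > h.py <<'E'
import numpy as np, cv2
from plant import *
def cam(n):
    c=read_camera(n); return c
def save(n,f):
    c=cam(n); cv2.imwrite(f,c["img"][:,:,::-1]); np.savez(f.replace('.png','.npz').replace('pics/','pics/d_'),**c); return c
def pts(c):
    K=c["camera_matrix"];E=c["extrinsics"];z=c["range_z"]
    v,u=np.mgrid[0:480,0:640]
    p=np.stack([(u-K[0,2])/K[0,0]*z,-(v-K[1,2])/K[1,1]*z,-z],-1)
    w=p@E[:3,:3].T+E[:3,3]; w[z==0]=np.nan
    return w
E
python3 - <<'E'
from h import *
a=save("scene","pics/s0.png");b=save("side","pics/e0.png")
print(observe()); print(a["extrinsics"],b["extrinsics"],a["camera_matrix"])
E
```

```text
pics
{'time': 0.1, 'joints': array([ 1.32995377e+00,  2.38704296e-01, -1.41668008e-02,  1.31918852e+00,
       -2.09077920e-05,  1.57082792e+00]), 'qvel': array([ 0.00192557, -0.00356877,  0.00139066,  0.00177735, -0.00156063,
        0.00069915]), 'effort': array([-1.68101769e-04, -5.39719498e+01,  3.46996808e+01,  1.34730083e-02,
       -9.13274721e-05,  1.06704618e-05]), 'position': array([0.12514195, 0.5094882 , 0.23075178]), 'tool_rot': array([ 1.20146098e-01,  9.92756020e-01, -6.28328417e-04, -6.54917849e-05]), 'ft_force': array([ 0.09803756,  0.13321968, -0.03373552]), 'wrist_torque': array([ 0.01153036, -0.05971508, -0.05589183]), 'grip_force': 0.0, 'gripper_width': 0.08526814437221074}
[[-0.84599981  0.37359952 -0.38040467 -0.10868651]
 [-0.53305496 -0.57700027  0.6188078   0.96114367]
 [ 0.0116927   0.72628788  0.6872912   1.20714626]
 [ 0.          0.          0.          1.        ]] [[ 0.95837825  0.17967069 -0.2218774   0.21569185]
 [-0.28501699  0.55683986 -0.78018888 -0.97500437]
 [-0.01662689  0.81095488  0.58487241  0.82174188]
 [ 0.          0.          0.          1.        ]] [[574.9198816    0.         325.51095232]
 [  0.         574.9198816  249.0624889 ]
 [  0.           0.           1.        ]]
```

View pics/s0.png

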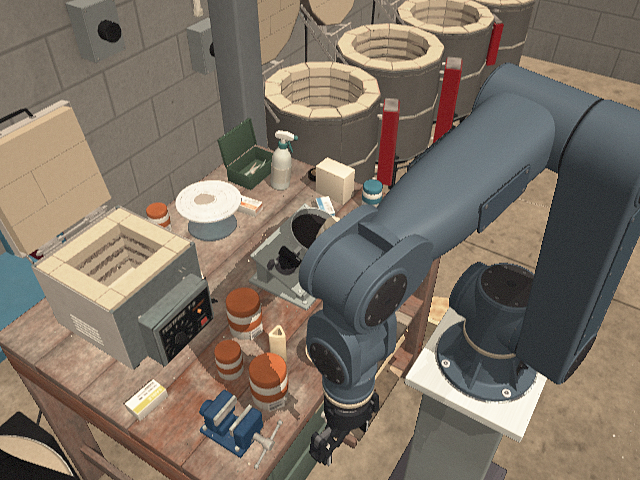

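View pics/e0.png

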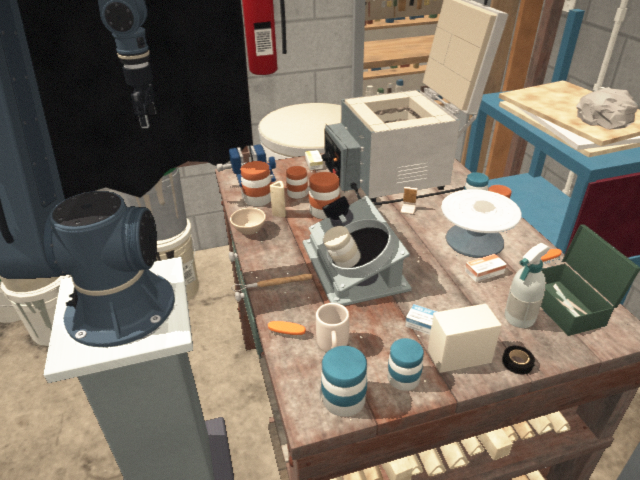

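Scene view: the small orange jar (229,358) stands among two larger orange jars, the kiln post (277,340) and the vise. Side view: the small teal jar is at (405,362), with a larger teal look-alike at (344,380). The shaker's tub is at (365,245), with the white jar_c in its low side and the black knob at (338,208). Next I'll build a height map and measure.

```bash
cat > m.py <<'E'
from h import *
a=dict(np.load('pics/d_s0.npz'));b=dict(np.load('pics/d_e0.npz'))
P=np.concatenate([pts(c).reshape(-1,3) for c in(a,b)]);C=np.concatenate([c["img"].reshape(-1,3) for c in(a,b)])
ok=np.isfinite(P[:,0])&(P[:,2]>-.02)&(P[:,2]<.35);P=P[ok];C=C[ok]
# top-down map: x 0.1..0.9 up, y 0.7..-0.5 left->right, 2mm
S=500
u=((0.7-P[:,1])*S).astype(int);v=((0.95-P[:,0])*S).astype(int)
k=(u>=0)&(u<640)&(v>=0)&(v<480);o=np.argsort(P[k,2])
im=np.zeros((480,640,3),np.uint8);im[v[k][o],u[k][o]]=C[k][o][:,::-1]
for i in range(1,7):cv2.putText(im,str(i/10),(0,int((.95-i/10)*S)),0,.4,(0,255,0));cv2.line(im,(0,int((.95-i/10)*S)),(10,int((.95-i/10)*S)),(0,255,0))
for j in range(-5,7):cv2.putText(im,str(j/10),(int((.7-j/10)*S),475),0,.4,(0,255,0));cv2.line(im,(int((.7-j/10)*S),460),(int((.7-j/10)*S),450),(0,255,0))
cv2.imwrite('pics/top.png',im)
# jar lids: circle fit on horizontal tops
for n,c in(('scene',a),('side',b)):
    w=pts(c);hsv=cv2.cvtColor(c["img"],cv2.COLOR_RGB2HSV)
    for nm,lo,hi in(('or',(2,150,60),(14,255,255)),('teal',(85,110,40),(108,255,255))):
        m=cv2.inRange(hsv,lo,hi)
        l,lab,st,ce=cv2.connectedComponentsWithStats(m)
        for i in range(1,l):
            if st[i,4]<150: continue
            q=w[(lab==i)];q=q[np.isfinite(q[:,0])]
            if len(q)<50 or q[:,0].mean()<.0 or q[:,2].max()>.3: continue
            h=np.percentile(q[:,2],97);t=q[np.abs(q[:,2]-h)<.005]
            (cx,cy),r=cv2.minEnclosingCircle(t[:,:2].astype(np.float32))
            print(n,nm,ce[i].round(),'top',h.round(3),'c',round(cx,4),round(cy,4),'r',round(r,4),len(t),t.mean(0).round(4))
E
python3 m.py
```

```text
scene or [156. 210.] top 0.089 c 1.04 0.0829 r 0.0321 92 [1.0387 0.0824 0.086 ]
scene or [242. 302.] top 0.117 c 0.5706 0.2505 r 0.0444 419 [0.5728 0.2496 0.1147]
scene or [246. 325.] top 0.067 c 0.5695 0.2524 r 0.0446 61 [0.5508 0.2711 0.065 ]
scene or [227. 351.] top 0.088 c 0.5219 0.3758 r 0.0324 263 [0.5202 0.3768 0.085 ]
scene or [267. 370.] top 0.117 c 0.398 0.381 r 0.0433 629 [0.3979 0.3811 0.1145]
scene or [270. 395.] top 0.068 c 0.393 0.3873 r 0.043 58 [0.374  0.403  0.0656]
scene teal [232. 426.] top 0.111 c 0.3954 0.5113 r 0.0618 369 [0.3779 0.5101 0.1084]
side or [255. 170.] top 0.119 c 0.3994 0.3806 r 0.0435 261 [0.3996 0.3762 0.1166]
side or [296. 172.] top 0.089 c 0.5238 0.3752 r 0.0338 135 [0.5243 0.3723 0.0869]
side or [324. 181.] top 0.119 c 0.5723 0.2479 r 0.0446 308 [0.5752 0.246  0.1164]
side or [256. 191.] top 0.067 c 0.3967 0.3581 r 0.0391 44 [0.393  0.3448 0.0649]
side teal [235. 160.] top 0.114 c 0.3526 0.5094 r 0.0377 72 [0.3569 0.5056 0.1113]
```

View pics/top.png

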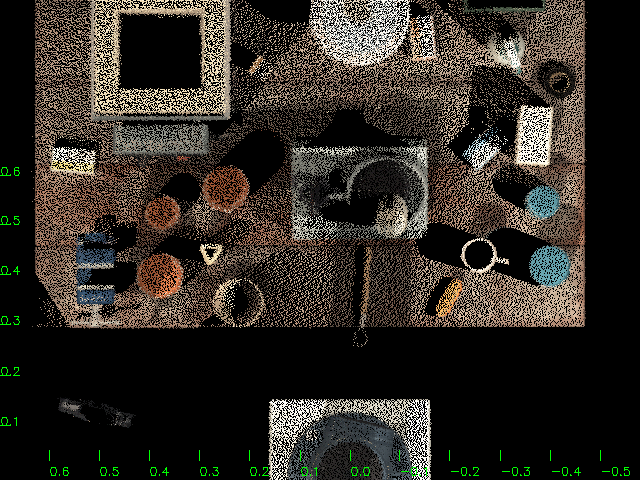

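```bash
python3 -m jog '0 0 0.078 0.02 -0.03 0.06 1;0 0 0.077 0.03 -0.04 0.06 1;0 0 0 0.04 -0.06 0.04 1;0 0 0 0.04 -0.06 0.04 1;0 0 0 0.04 -0.06 0.02 1;0 0 0 0.04 -0.06 0.02 1;0 0 0 0.04 -0.06 0.02 1;0 0 0 0.04 -0.06 0.02 1;0 0 0 0.04 -0.06 0.02 1;0 0 0 0.04 -0.06 0.02 1'; python3 -m jog '0 0 0 0.04 -0.06 0 1;0 0 0 0.04 -0.06 0 1;0 0 0 0.04 -0.06 0 1;0 0 0 0.04 -0.06 0 1;0 0 0 0.04 -0.06 0 1;0 0 0 0.04 -0.06 0 1;0 0 0 0.04 -0.06 0 1;0 0 0 0 -0.06 0 1;0 0 0 0 -0.06 0 1;0 0 0 0 0 0 1'; python3 -c "
from h import *
c=save('wrist','pics/w1.png');print(c['extrinsics'],observe()['joints']);save('scene','pics/s1.png');save('side','pics/e1.png')"
```

```text
time: 0.93
position: [0.3105, 0.2331, 0.3917]
tool_rot: [-0.002, 1.0, -0.0, 0.0]
ft_force: [1.0, 0.8, 0.2]
gripper_width: 0.0855
grip_force: 0.0
time: 1.77
position: [0.4502, -0.0392, 0.3906]
tool_rot: [0.001, 1.0, -0.001, -0.001]
ft_force: [-0.3, -0.4, -0.1]
gripper_width: 0.0853
grip_force: 0.0
[[ 9.11853565e-04 -9.61011655e-01 -2.76506362e-01  3.81444359e-01]
 [ 9.99997557e-01  3.19482019e-04  2.18738328e-03 -3.79709574e-02]
 [-2.01376201e-03 -2.76507681e-01  9.61009598e-01  5.34525509e-01]
 [ 0.00000000e+00  0.00000000e+00  0.00000000e+00  1.00000000e+00]] [-8.25963856e-02  1.08238659e-01  2.28144314e-01  1.69186574e+00
 -3.53137047e-04 -8.12254639e-02]
```

View pics/w1.png

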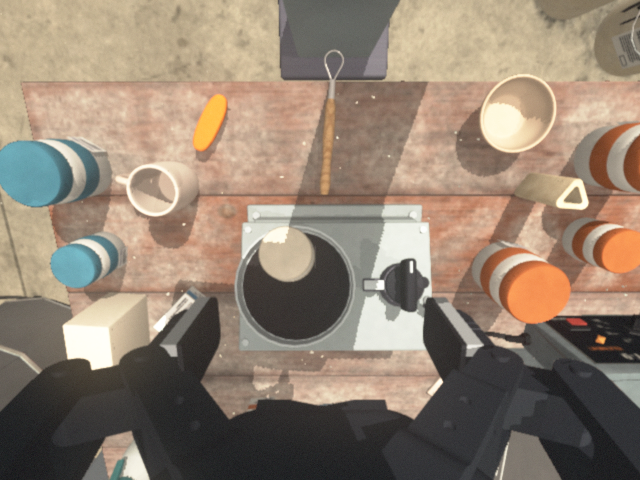

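Wrist view (up = −x, right = +y): tub ring centred at about (295,285), with jar_c's top at (287,255) inside it. The knob is at (408,285), its bar lying nearly along world x. Small teal jar_b is at (85,262) and small orange jar_a at (612,245).

```bash
cat > m2.py <<'E'
from h import *
from scipy.optimize import least_squares
c=dict(np.load('pics/d_w1.npz'));w=pts(c);img=c["img"];g=cv2.cvtColor(img,cv2.COLOR_RGB2GRAY);hsv=cv2.cvtColor(img,cv2.COLOR_RGB2HSV)
K=c["camera_matrix"];E=c["extrinsics"]
# table level
print('table z',np.nanmedian(w[110:180,400:470,2]),np.nanmedian(w[220:260,150:220,2]))
# deck plane
d=np.concatenate([w[225:345,248:425].reshape(-1,3)]);d=d[np.isfinite(d[:,0])]
# RANSAC-ish: expected plane
x0=.56;best=None
rng=np.random.default_rng(0)
for _ in range(800):
    p=d[rng.choice(len(d),3,False)];n=np.cross(p[1]-p[0],p[2]-p[0]);L=np.linalg.norm(n)
    if L<1e-5: continue
    n/=L;n*=np.sign(n[2])
    if abs(n[0]+.39)>.06: continue
    s=np.abs((d-p[0])@n)<.002
    if best is None or s.sum()>best.sum():best=s
q=d[best];m=q.mean(0);n=np.linalg.svd(q-m,full_matrices=False)[2][2];n*=np.sign(n[2]);print('plane n',n,'tilt',np.arctan2(-n[0],n[2]),best.sum(),'at',m)
print('plane extents',np.percentile(q,[1,99],axis=0))
n=np.array([-np.sin(.4),0,np.cos(.4)]);X=np.array([np.cos(.4),0,np.sin(.4)])
roi=w[195:355,225:440].reshape(-1,3);roi=roi[np.isfinite(roi[:,0])]
h=(roi-m)@n;s=(roi-m)@X
hist,e=np.histogram(h,np.arange(-.05,.15,.003));print([(round(a,3),int(b)) for a,b in zip(e,hist) if b>30])
print('m',m)
np.savez('pics/roi.npz',roi=roi,h=h,s=s,m=m)
# lid: warm bright colour
for nm,lo,hi in(('or',(2,150,60),(14,255,255)),('teal',(85,110,40),(108,255,255))):
    mk=cv2.inRange(hsv,lo,hi);l,lab,st,ce=cv2.connectedComponentsWithStats(mk)
    for i in range(1,l):
        if st[i,4]<150: continue
        q=w[lab==i];q=q[np.isfinite(q[:,0])]
        if len(q)<50: continue
        hh=np.percentile(q[:,2],95);t=q[np.abs(q[:,2]-hh)<.006];(cx,cy),r=cv2.minEnclosingCircle(t[:,:2].astype(np.float32))
        print(nm,ce[i].round(),'top',hh.round(4),cx,cy,r)
E
python3 m2.py
```

```text
table z 0.0009077972060818063 0.0013090414130474404
plane n [-0.38796822  0.04366024  0.92063806] tilt 0.39882792978418885 8870 at [ 0.58127939 -0.00789262  0.09321491]
plane extents [[ 0.49743006 -0.13535791  0.05436378]
 [ 0.64737397  0.10397934  0.12017464]]
[(np.float64(-0.05), 203), (np.float64(-0.047), 211), (np.float64(-0.044), 852), (np.float64(-0.041), 1295), (np.float64(-0.038), 915), (np.float64(-0.035), 1121), (np.float64(-0.032), 116), (np.float64(-0.029), 115), (np.float64(-0.026), 40), (np.float64(-0.023), 76), (np.float64(-0.02), 83), (np.float64(-0.017), 311), (np.float64(-0.014), 139), (np.float64(-0.008), 362), (np.float64(-0.005), 9201), (np.float64(-0.002), 1008), (np.float64(0.001), 4696), (np.float64(0.004), 2701), (np.float64(0.007), 143), (np.float64(0.01), 127), (np.float64(0.013), 159), (np.float64(0.016), 179), (np.float64(0.019), 235), (np.float64(0.022), 148), (np.float64(0.025), 764), (np.float64(0.028), 928), (np.float64(0.034), 160), (np.float64(0.037), 73), (np.float64(0.046), 49), (np.float64(0.049), 50), (np.float64(0.052), 54), (np.float64(0.055), 113), (np.float64(0.058), 509), (np.float64(0.061), 78), (np.float64(0.082), 93), (np.float64(0.085), 2087), (np.float64(0.088), 96)]
m [ 0.58127939 -0.00789262  0.09321491]
or [604. 155.] top 0.065 0.4016481637954712 0.36621028184890747 0.04239794239401817
or [633. 164.] top 0.1122 0.40905138850212097 0.3458733558654785 0.02332882396876812
or [583. 237.] top 0.048 0.5229852199554443 0.3657521605491638 0.031170401722192764
or [618. 250.] top 0.0852 0.5261087417602539 0.37563470005989075 0.031842056661844254
or [497. 263.] top 0.0652 0.5673867464065552 0.23504304885864258 0.04151700437068939
or [535. 291.] top 0.1152 0.5758814215660095 0.24886976182460785 0.04321667551994324
```

```bash
cat > m3.py <<'E'
from h import *
from scipy.optimize import least_squares
z=np.load('pics/roi.npz');h,s,m,roi=z['h'],z['s'],z['m'],z['roi'];y=roi[:,1]
n=np.array([-np.sin(.4),0,np.cos(.4)]);X=np.array([np.cos(.4),0,np.sin(.4)])
W=lambda S,Y,H:m*[1,0,1]+X*S+n*H+np.array([0,Y,0])
def circ(k,r,loss='soft_l1'):
    f=lambda p:np.hypot(s[k]-p[0],y[k]-p[1])-r
    return least_squares(f,[np.median(s[k]),np.median(y[k])],loss=loss,f_scale=.002).x
k=(h>.024)&(h<.032)&(y<.04)
r0=circ(k,.07675);d=np.hypot(s-r0[0],y-r0[1]);k&=(d>.065)&(d<.085);r0=circ(k,.07675);print('ring',r0,k.sum(),np.median(h[k]),'rad pct',np.percentile(np.hypot(s[k]-r0[0],y[k]-r0[1]),[2,50,98]))
kf=(h>-.0)&(h<.009)&(d<.06);print('floor h',np.median(h[kf]),kf.sum())
kd=(h>-.009)&(h<-.001)&(d>.085);print('deck h',np.median(h[kd]))
rect=cv2.minAreaRect(np.c_[s[kd],y[kd]].astype(np.float32));print('deck rect',rect)
kl=(h>.081)&(h<.092)
c,rr=cv2.minEnclosingCircle(np.c_[s[kl],y[kl]].astype(np.float32));print('lid h',np.median(h[kl]),'c',c,rr,'rel tub',c[0]-r0[0],c[1]-r0[1],'fit mean',np.median(s[kl])-r0[0],np.median(y[kl])-r0[1])
kb=(h>.053)&(h<.065)&(y>.03)
rc=cv2.minAreaRect(np.c_[s[kb],y[kb]].astype(np.float32));print('bar',rc,kb.sum(),np.median(h[kb]),'rel',rc[0][0]-r0[0],rc[0][1]-r0[1])
b=np.c_[s[kb],y[kb]];b=b-b.mean(0);v=np.linalg.svd(b,full_matrices=False)[2][0];print('bar dir',v)
F=.0035
print('tub_floor',W(r0[0],r0[1],F),'knob_grip',W(rc[0][0],rc[0][1],F+.048))
# jar lids from all views
for f in('s0','e0','w1','s1','e1'):
    cc=dict(np.load(f'pics/d_{f}.npz'));w=pts(cc)
    for nm,(px,py) in(('a',(.524,.375)),('b',(.54,-.36))):
        k=(np.hypot(w[...,0]-px,w[...,1]-py)<.06)&(abs(w[...,2]-.0855)<.006)
        q=w[k]
        if len(q)<60: continue
        (cx,cy),r=cv2.minEnclosingCircle(q[:,:2].astype(np.float32));print(f,nm,round(cx,4),round(cy,4),round(r,4),q.mean(0).round(4),len(q))
E
python3 m3.py
```

```text
ring [-0.00992597 -0.07352404] 1076 0.028375427240803237 rad pct [0.07586181 0.0774886  0.07952019]
floor h 0.0037295763913614255 4298
deck h -0.003308710713125149
deck rect ((-0.010558247566223145, -0.01869344711303711), (0.17995402216911316, 0.269925981760025), 0.15162764489650726)
lid h 0.08659909283691714 c (-0.04773835465312004, -0.08057311922311783) 0.03163086250424385 rel tub -0.037812384137679976 -0.007049074952667392 fit mean -0.03730601830834255 -0.0070424577068375765
bar ((-0.009962238371372223, 0.07060590386390686), (0.014899524860084057, 0.06494691967964172), 88.50636291503906) 672 0.05921272498796416 rel -3.626785593215977e-05 0.1441299481343573
bar dir [ 0.99974611 -0.02253238]
tub_floor [ 0.570774   -0.07352404  0.09257327] knob_grip [0.55204852 0.0706059  0.13677007]
s0 a 0.5235 0.3769 0.0335 [0.5222 0.3765 0.0836] 432
s0 b 0.5458 -0.3836 0.0345 [ 0.5441 -0.3842  0.0838] 182
e0 a 0.5228 0.3741 0.035 [0.5241 0.3715 0.0859] 194
e0 b 0.5475 -0.3865 0.0321 [ 0.5463 -0.3885  0.0855] 707
w1 a 0.5261 0.3756 0.0318 [0.5255 0.3716 0.0837] 1471
w1 b 0.5481 -0.3856 0.0323 [ 0.5471 -0.3837  0.0842] 1560
s1 a 0.5235 0.3759 0.0323 [0.5229 0.3763 0.0836] 435
s1 b 0.5463 -0.3804 0.0355 [ 0.545  -0.3847  0.0839] 177
e1 a 0.5245 0.377 0.0347 [0.524  0.3717 0.0859] 193
e1 b 0.5474 -0.3867 0.0326 [ 0.5464 -0.3887  0.0854] 714
```

```bash
python3 -m jog '0 0 0.08 0.014 0.07 -0.03 1;0 0 0.08 0.014 0.07 -0.03 1;0 0 0 0.014 0.07 -0.03 1;0 0 0 0.014 0.07 -0.03 1;0 0 0 0.014 0.07 -0.03 1;0 0 0 0.014 0.07 -0.03 1;0 0 0 0.014 0.07 -0.03 1;0 0 0 0.014 0.07 -0.03 1;0 0 0 0.014 0.07 -0.03 1;0 0 0 0.014 0.07 -0.03 1' 40; python3 -m jog '0 0 0 0.008 0.07 -0.03 1;0 0 0 0 0.06 -0.03 1;0 0 0 0 0 0 1;0 0 0 0 0 0 1' 40; python3 -c "
from h import *
from scipy.spatial.transform import Rotation as R
o=observe();M=R.from_quat(o['tool_rot']).as_matrix();print(M[:,1:3],(np.array([.524,.376,.028])-o['position'])/.5)"
```

```text
time: 2.75
position: [0.519, 0.3182, 0.2406]
tool_rot: [-0.127, 0.992, 0.0, 0.0]
ft_force: [0.8, -0.4, 1.0]
gripper_width: 0.0854
grip_force: 0.0
time: 3.08
position: [0.5221, 0.3824, 0.2094]
tool_rot: [-0.128, 0.992, -0.001, -0.001]
ft_force: [-0.4, -0.3, -0.9]
gripper_width: 0.0856
grip_force: 0.0
[[-0.25431094 -0.00250059]
 [ 0.96712194 -0.00174003]
 [-0.0010469  -0.99999536]] [ 0.00373357 -0.01278437 -0.3628573 ]
```

```bash
python3 -m jog '0 0 0 0.0037 -0.0128 -0.05 1;0 0 0 0 0 -0.07 1;0 0 0 0 0 -0.07 1;0 0 0 0 0 -0.06 1;0 0 0 0 0 -0.06 1;0 0 0 0 0 -0.053 1;0 0 0 0 0 0 1;0 0 0 0 0 0 1' 40;  python3 -m jog '0 0 0 0 0 0 0.3;0 0 0 0 0 0 0;0 0 0 0 0 0 -0.5;0 0 0 0 0 0 -0.5;0 0 0 0 0 0 -0.5;0 0 0 0 0 0 -0.5;0 0 0 0 0 0 -0.5;0 0 0 0 0 0 -0.5' 40
```

```text
time: 3.75
position: [0.5252, 0.3729, 0.0299]
tool_rot: [-0.126, 0.992, -0.001, -0.001]
ft_force: [0.2, -0.5, 0.0]
gripper_width: 0.0855
grip_force: 0.0
time: 4.42
position: [0.5273, 0.3747, 0.0329]
tool_rot: [-0.126, 0.992, 0.001, 0.002]
ft_force: [-1.2, 0.6, 7.2]
gripper_width: 0.0629
grip_force: 43.1
```

```bash
python3 -c "
from h import *
a=save('scene','pics/s2.png')['img'];b=save('side','pics/e2.png')['img']
A=cv2.resize(a[290:410,170:310],None,fx=2.8,fy=2.8);B=cv2.resize(b[120:240,240:380],None,fx=2.8,fy=2.8)
cv2.imwrite('pics/c2.png',np.hstack([A,B])[:,:,::-1])"
```

```text
(no output)
```

View pics/c2.png

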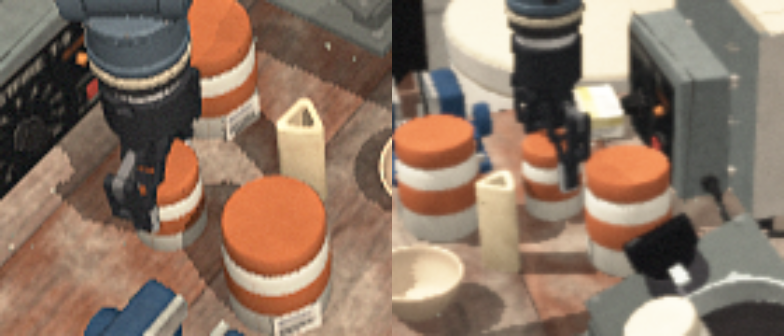

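```bash
python3 -m jog '0 0 0 0 0 0.02 -0.5;0 0 0 0 0 0.06 -0.5;0 0 0 0 0 0.08 -0.5;0 0 0 0 0 0.08 -0.5;0 0 0 0 0 0.08 -0.5;0 0 0 0 0 0.08 -0.5;0 0 0 0 0 0.06 -0.5;0 0 0 0 -0.04 0 -0.5;0 0 0 0 -0.07 0 -0.5;0 0 0 0 -0.075 0 -0.5' 40; python3 -m jog '0 -0.051 0 0 -0.075 0 -0.5;0 -0.051 0 0 -0.075 0 -0.5;0 -0.051 0 0 -0.075 0 -0.5;0 -0.051 0 0 -0.075 0 -0.5;0 -0.051 0 0 -0.075 0 -0.5;0 0 0 0 -0.075 0 -0.5;0 0 0 0 -0.075 0 -0.5;0 0 0 0 -0.075 0 -0.5;0 0 0 0 -0.04 0 -0.5;0 0 0 0 0 0 -0.5' 40;python3 -m jog '0 0 0 0 0 0 -0.5;0 0 0 0 0 0 -0.5' 40
cat > st.py <<'E'
from h import *
from scipy.spatial.transform import Rotation as R
import sys
n=np.array([-np.sin(.4),0,np.cos(.4)]);X=np.array([np.cos(.4),0,np.sin(.4)]);Y=np.array([0,1.,0]);TUB=np.array([.571,-.0735,.0926]);B=np.stack([X,Y,n])
def state():
    o=observe();M=R.from_quat(o['tool_rot']).as_matrix();p=o['position']
    print('tcp in tub',(B@(p-TUB)).round(4),'pos',p.round(4),'closing deg',np.degrees(np.arctan2(B[1]@M[:,1],B[0]@M[:,1])).round(1),'tilt err (about x,y,z world) ',np.cross(M[:,2],-n).round(4),'J',o['joints'].round(2),'w',o['gripper_width'].round(4),'F',o['ft_force'].round(1))
    return o,M
def lid(c,near,r=.0315,rad=.06,tol=.006):
    """lid centre in tub frame: points near expected top centre (tub frame)"""
    q=(pts(c)-TUB)@B.T
    k=(np.hypot(q[...,0]-near[0],q[...,1]-near[1])<rad)
    q=q[k];t=q[abs(q[:,2]-near[2])<tol]
    if len(t)<40: return None
    e=cv2.minEnclosingCircle(t[:,:2].astype(np.float32));return np.r_[e[0],np.median(t[:,2]),e[1],len(t)].round(4)
E
python3 - <<'E'
from st import *
o,M=state();p=B@(o['position']-TUB)
for f in('scene','side','wrist'):
    c=save(f,f'pics/{f}_3.png');print(f,lid(c,[p[0],p[1],p[2]+.05],rad=.05,tol=.004))
E
```

```text
time: 5.35
position: [0.5259, 0.2809, 0.2616]
tool_rot: [-0.127, 0.992, 0.0, 0.001]
ft_force: [1.2, -0.3, -3.4]
gripper_width: 0.0624
grip_force: 45.9
time: 6.18
position: [0.5252, -0.0428, 0.2612]
tool_rot: [-0.121, 0.972, -0.026, 0.198]
ft_force: [0.3, -0.1, -4.0]
gripper_width: 0.0625
grip_force: 45.9
time: 6.35
position: [0.5257, -0.039, 0.2605]
tool_rot: [-0.123, 0.972, -0.025, 0.198]
ft_force: [0.0, 0.4, -4.6]
gripper_width: 0.0624
grip_force: 45.9Traceback (most recent call last):
  File "<stdin>", line 2, in <module>
  File "st.py", line 7, in state
    print('tcp in tub',(B@(p-TUB)).round(4),'pos',p.round(4),'closing deg',np.degrees(np.arctan2(B[1]@M[:,1],B[0]@M[:,1])).round(1),'tilt err (about x,y,z world) ',np.cross(M[:,2],-n).round(4),'J',o['joints'].round(2),'w',o['gripper_width'].round(4),'F',o['ft_force'].round(1))
                                                                                                                                                                                                                              ^^^^^^^^^^^^^^^^^^^^^^^^
AttributeError: 'float' object has no attribute 'round'
```

```bash
sed -i "s/o\['gripper_width'\].round(4)/round(o['gripper_width'],4)/" st.py
python3 - <<'E'
from st import *
o,M=state();p=B@(o['position']-TUB)
for f in('scene','side','wrist'):
    c=save(f,f'pics/{f}_3.png');print(f,lid(c,[p[0],p[1],p[2]+.052],rad=.05,tol=.005))
im=np.hstack([cv2.resize(read_camera(f)['img'],(400,300)) for f in('side','wrist')]);cv2.imwrite('pics/c3.png',im[:,:,::-1])
E
```

```text
tcp in tub [0.0237 0.0345 0.1723] pos [ 0.5257 -0.039   0.2605] closing deg 104.4 tilt err (about x,y,z world)  [0.0002 0.0011 0.0001] J [-0.1  -0.06 -0.36  0.86  0.04 -0.34] w 0.0624 F [ 0.   0.4 -4.6]
scene [2.000e-02 4.140e-02 2.234e-01 3.580e-02 1.340e+02]
side [1.410e-02 3.040e-02 2.247e-01 4.250e-02 2.010e+02]
wrist [1.8700e-02 3.3200e-02 2.2260e-01 4.9800e-02 2.3007e+04]
```

View pics/c3.png

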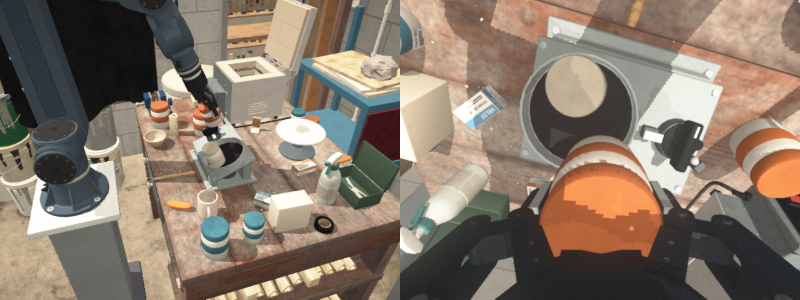

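The jar is held square in the gripper, and the tub, jar_c and knob are all clear. Next I'll find the lid centre relative to the TCP from the wrist view.

```bash
cat >> st.py <<'E'
from scipy.optimize import least_squares
def heldlid(c,p,lo,hi,r=.0315):
    q=(pts(c)-TUB)@B.T;hsv=cv2.cvtColor(c["img"],cv2.COLOR_RGB2HSV)
    k=(cv2.inRange(hsv,lo,hi)>0)&(np.linalg.norm(q-(p+[0,0,.05]),axis=-1)<.06)
    t=q[k];h=np.percentile(t[:,2],60);t=t[abs(t[:,2]-h)<.004]
    hull=cv2.convexHull(t[:,:2].astype(np.float32))[:,0]
    hull=hull[hull[:,0]<np.median(t[:,0])+.0]          # front rim, not hidden by the gripper
    f=lambda v:np.hypot(hull[:,0]-v[0],hull[:,1]-v[1])-r
    s=least_squares(f,p[:2],loss='soft_l1',f_scale=.001)
    print('lid',s.x.round(4),'h',h.round(4),'rel tcp',(np.r_[s.x,h]-p).round(4),'res',np.abs(s.fun).mean().round(5),len(hull),t.min(0),t.max(0))
E
python3 - <<'E'
from st import *
o,M=state();p=B@(o['position']-TUB)
heldlid(dict(np.load('pics/wrist_3.npz' if 0 else 'pics/d_wrist_3.npz')),p,(2,120,60),(16,255,255))
E
```

```text
tcp in tub [0.0237 0.0354 0.1715] pos [ 0.526  -0.0381  0.2598] closing deg 104.6 tilt err (about x,y,z world)  [-0.0005  0.0004 -0.0002] J [-0.09 -0.05 -0.36  0.86  0.04 -0.34] w 0.0625 F [-1.   0.1 -4.5]
lid [0.0235 0.0358] h 0.2226 rel tcp [-0.0001  0.0004  0.0511] res 0.00012 34 [-0.00801225  0.00453148  0.21865548] [0.04470485 0.06555427 0.22479904]
```

```bash
python3 -m jog '0 0 0 -0.0195 0.004 -0.008 -0.5;0 0 0 0.021 0 -0.05 -0.5;0 0 0 0.021 0 -0.05 -0.5;0 0 0 0.021 0 -0.05 -0.5;0 0 0 0.021 0 -0.05 -0.5;0 0 0 0 0 0 -0.5;0 0 0 0 0 0 -0.5' 40; python3 - <<'E'
from st import *
o,M=state();p=B@(o['position']-TUB)
c=save('wrist','pics/w4.png')
heldlid(c,p,(2,120,60),(16,255,255))
state()
E
```

```text
time: 7.18
position: [0.5567, -0.0365, 0.154]
tool_rot: [-0.124, 0.973, -0.025, 0.195]
ft_force: [0.3, -0.6, -2.5]
gripper_width: 0.0626
grip_force: 46.8
tcp in tub [0.0108 0.037  0.0621] pos [ 0.5567 -0.0365  0.154 ] closing deg 104.5 tilt err (about x,y,z world)  [-0.0005 -0.0034 -0.0002] J [-0.08  0.08 -0.52  0.58  0.03 -0.33] w 0.0626 F [ 0.3 -0.6 -2.5]
lid [0.0108 0.0376] h 0.1129 rel tcp [-0.      0.0006  0.0508] res 0.00013 29 [-0.02083982  0.00607495  0.10892041] [0.0324204  0.06736589 0.1151478 ]
tcp in tub [0.0122 0.0368 0.0633] pos [ 0.5576 -0.0367  0.1557] closing deg 104.5 tilt err (about x,y,z world)  [-0.0002 -0.0007 -0.0001] J [-0.08  0.07 -0.52  0.58  0.03 -0.33] w 0.0624 F [ 0.2 -0.3 -2. ]
```

```bash
python3 -m jog '0 0 0 0.0065 0.001 -0.01 -0.5;0 0 0 0.0045 0 -0.0107 -0.5;0 0 0 0.0045 0 -0.0107 -0.5;0 0 0 0.0045 0 -0.0107 -0.5;0 0 0 0.0045 0 -0.0107 -0.5;0 0 0 0 0 0 -0.5;0 0 0 0 0 0 -0.5;0 0 0 0 0 0 -0.5' 40; python3 -c "
from st import *
state()"
```

```text
time: 7.9
position: [0.5705, -0.0366, 0.1293]
tool_rot: [-0.123, 0.972, -0.025, 0.197]
ft_force: [0.4, -0.2, -4.3]
gripper_width: 0.0628
grip_force: 46.8
tcp in tub [0.0139 0.0369 0.034 ] pos [ 0.5705 -0.0366  0.1293] closing deg 104.5 tilt err (about x,y,z world)  [0.0001 0.0004 0.    ] J [-0.08  0.12 -0.54  0.51  0.03 -0.33] w 0.0628 F [ 0.4 -0.2 -4.3]
```

```bash
for i in 1 2 3; do python3 -m jog '0 0 0 0.0008 0 -0.0018 -0.5;0 0 0 0 0 0 -0.5;0 0 0 0 0 0 -0.5' | grep -E 'pos|ft'; done
```

```text
position: [0.571, -0.0366, 0.1287]
ft_force: [0.6, 0.0, -3.0]
position: [0.5713, -0.0367, 0.128]
ft_force: [-5.1, -0.5, 4.2]
position: [0.5713, -0.0367, 0.1279]
ft_force: [-14.2, -1.5, 15.8]
```

```bash
python3 -m jog '0 0 0 -0.0008 0 0.0018 -0.5;0 0 0 -0.0004 0 0.0008 0.7;0 0 0 0 0 0 0.9;0 0 0 0 0 0 1;0 0 0 0 0 0 1;0 0 0 0 0 0 1;0 0 0 0 0 0 1' | grep -E 'pos|ft|wid'; python3 - <<'E'
from st import *
o,M=state();p=B@(o['position']-TUB)
heldlid(save('wrist','pics/w5.png'),p,(2,120,60),(16,255,255))
E
```

```text
position: [0.5712, -0.0366, 0.1279]
ft_force: [-0.2, -0.8, 0.4]
gripper_width: 0.0853
tcp in tub [0.014  0.0369 0.0324] pos [ 0.5712 -0.0366  0.1279] closing deg 104.5 tilt err (about x,y,z world)  [0.0001 0.0006 0.    ] J [-0.08  0.13 -0.54  0.51  0.03 -0.33] w 0.0853 F [-0.2 -0.8  0.4]
lid [0.0126 0.0367] h 0.0834 rel tcp [-0.0014 -0.0002  0.051 ] res 0.00023 35 [-0.01913523  0.00561745  0.07942452] [0.03546948 0.0672696  0.08564221]
```

```bash
python3 -m jog '0 0 0 -0.0187 0 0.0442 1;0 0 0 -0.0187 0 0.0442 1;0 0 0 -0.0187 0 0.0442 1;0 0 0 -0.0187 0 0.0442 1;0 0 0 -0.0187 0 0.0442 1;0 0.0637 0 0.005 -0.06 0 1;0 0.0637 0 0.005 -0.07 0 1;0 0.0637 0 0.005 -0.07 0 1;0 0.0637 0 0.005 -0.07 0 1;0 0 -0.065 0.005 -0.07 0 1' 40;  python3 -m jog '0 0 -0.065 0.005 -0.07 0 1;0 0 -0.065 0.005 -0.07 0 1;0 0 -0.065 0.005 -0.07 -0.02 1;0 0 -0.067 0.005 -0.07 -0.02 1;0 0 0 0.005 -0.07 -0.02 1;0 0 0 0 0 0 1;0 0 0 0 0 0 1;0 0 0 0 0 0 1' 40; python3 - <<'E'
from st import *
o,M=state();print(M[:,1:],(np.array([.547,-.3855,.029])-o['position'])/.5)
q=pts(save('wrist','pics/w6.png'));k=(np.hypot(q[...,0]-.547,q[...,1]+.3855)<.05)&(abs(q[...,2]-.084)<.006)
print(cv2.minEnclosingCircle(q[k][:,:2].astype(np.float32)),k.sum())
k=(q[...,0]>.5)&(q[...,0]<.75)&(abs(q[...,1]+.33)<.15)&(q[...,2]>.06)&~(np.hypot(q[...,0]-.547,q[...,1]+.3855)<.045);t=q[k];t=t[t[:,2]<.15];print('box',t.min(0),t.max(0),len(t))
E
```

```text
time: 10.12
position: [0.5386, -0.2083, 0.2364]
tool_rot: [-0.076, 0.997, 0.001, -0.004]
ft_force: [0.3, 1.2, -1.8]
gripper_width: 0.0857
grip_force: 0.0
time: 10.78
position: [0.5492, -0.3815, 0.2081]
tool_rot: [0.13, 0.991, 0.0, -0.0]
ft_force: [-0.0, 1.4, 0.6]
gripper_width: 0.0853
grip_force: 0.0
tcp in tub [ 0.0249 -0.308   0.1149] pos [ 0.5492 -0.3815  0.2081] closing deg 76.2 tilt err (about x,y,z world)  [-5.000e-04 -3.897e-01 -2.000e-04] J [-0.61  0.5   0.33  1.4   0.   -0.35] w 0.0853 F [-0.   1.4  0.6]
[[ 2.58358025e-01 -3.29553795e-04]
 [ 9.66049152e-01  5.09950176e-04]
 [ 4.07494143e-04 -9.99999816e-01]] [-0.00442781 -0.00809192 -0.35819195]
((0.5487143993377686, -0.38578012585639954), 0.03173711523413658) 4629
box [ 0.62090262 -0.40135565  0.06002889] [ 0.72348222 -0.33298941  0.11329708] 8524
```

```bash
python3 -m jog '0 0 0 -0.0014 -0.009 -0.05 1;0 0 0 0 0 -0.07 1;0 0 0 0 0 -0.07 1;0 0 0 0 0 -0.06 1;0 0 0 0 0 -0.06 1;0 0 0 0 0 -0.048 1;0 0 0 0 0 0 1;0 0 0 0 0 0 1' 40;  python3 -m jog '0 0 0 0 0 0 0.3;0 0 0 0 0 0 0;0 0 0 0 0 0 -0.5;0 0 0 0 0 0 -0.5;0 0 0 0 0 0 -0.5;0 0 0 0 0 0 -0.5;0 0 0 0 0 0 -0.5;0 0 0 0 0 0 -0.5' 40
```

```text
time: 11.5
position: [0.5486, -0.3846, 0.0297]
tool_rot: [0.129, 0.992, 0.0, -0.0]
ft_force: [0.8, 0.3, 0.4]
gripper_width: 0.0854
grip_force: 0.0
time: 12.17
position: [0.5502, -0.3868, 0.0326]
tool_rot: [0.13, 0.992, -0.001, 0.002]
ft_force: [0.1, 0.7, 5.3]
gripper_width: 0.063
grip_force: 43.5
```

```bash
python3 -m jog '0 0 0 0 0 0.02 -0.5;0 0 0 0 0 0.06 -0.5;0 0 0 0 0 0.08 -0.5;0 0 0 0 0 0.08 -0.5;0 0 0 0 0 0.08 -0.5;0 0 0 0 0 0.08 -0.5;0 0 0 0 0 0.06 -0.5;0 0 -0.066 -0.004 0.04 0 -0.5;0 0 -0.067 -0.004 0.057 0 -0.5;0 0 -0.067 -0.004 0.06 0 -0.5' 40; python3 -m jog '0 0 -0.067 -0.004 0.06 0 -0.5;0 0 -0.066 -0.004 0.06 0 -0.5;0 0 -0.066 -0.004 0.06 0 -0.5;0 -0.0637 0 -0.004 0.06 0 -0.5;0 -0.0637 0 -0.004 0.06 0 -0.5;0 -0.0637 0 -0.004 0.06 0 -0.5;0 -0.0637 0 -0.004 0.06 0 -0.5;0 0 0 -0.003 0.05 0 -0.5;0 0 0 0 0 0 -0.5;0 0 0 0 0 0 -0.5' 40;python3 -m jog '0 0 0 0 0 0 -0.5;0 0 0 0 0 0 -0.5' 40 >/dev/null;  python3 - <<'E'
from st import *
state();c=save('wrist','pics/w7.png');o,M=state();p=B@(o['position']-TUB)
heldlid(c,p,(85,100,40),(108,255,255))
for nm,x,y in(('a',.0126,.0367),('c',-.0378,-.007)):
  print(nm,lid(c,[x,y,.083],rad=.037),lid(read_camera('scene'),[x,y,.083],rad=.037),lid(read_camera('side'),[x,y,.083],rad=.037))
E
```

```text
time: 13.0
position: [0.5426, -0.3075, 0.2615]
tool_rot: [0.287, 0.958, -0.0, 0.001]
ft_force: [0.7, 0.9, -2.7]
gripper_width: 0.0631
grip_force: 45.3
time: 13.83
position: [0.5264, -0.0713, 0.2614]
tool_rot: [0.42, 0.885, 0.086, 0.181]
ft_force: [0.5, -0.7, -2.2]
gripper_width: 0.063
grip_force: 45.4
tcp in tub [0.0257 0.0002 0.1714] pos [ 0.528  -0.0733  0.2605] closing deg 39.1 tilt err (about x,y,z world)  [0.001  0.0014 0.0004] J [-0.18 -0.04 -0.35  0.87  0.07  0.72] w 0.0632 F [ 0.2  0.4 -1.8]
tcp in tub [0.0255 0.     0.1711] pos [ 0.5279 -0.0735  0.2601] closing deg 39.1 tilt err (about x,y,z world)  [0.0009 0.0007 0.0004] J [-0.18 -0.04 -0.35  0.87  0.07  0.73] w 0.0631 F [ 0.1 -0.3 -3.1]
lid [0.0262 0.0049] h 0.2226 rel tcp [0.0006 0.0048 0.0516] res 0.00042 15 [-0.00568772 -0.02490086  0.21866904] [0.05489254 0.03440091 0.22476612]
a [1.110e-02 3.500e-02 8.310e-02 3.500e-02 5.875e+03] [1.25e-02 3.75e-02 8.28e-02 3.42e-02 3.31e+02] [1.20e-02 3.26e-02 8.49e-02 3.41e-02 3.56e+02]
c [-3.570e-02 -4.900e-03  8.310e-02  3.410e-02  6.752e+03] [-3.84e-02 -8.40e-03  8.29e-02  3.47e-02  3.19e+02] [-3.49e-02 -7.20e-03  8.46e-02  3.48e-02  4.40e+02]
```

```bash
cat > m4.py <<'E'
from st import *
import sys
def run(f,p,ang):
    c=dict(np.load(f));q=(pts(c)-TUB)@B.T;hsv=cv2.cvtColor(c["img"],cv2.COLOR_RGB2HSV)
    t=q[(cv2.inRange(hsv,(85,100,40),(108,255,255))>0)&(np.linalg.norm(q-(p+[0,0,.05]),axis=-1)<.06)]
    h=np.percentile(t[:,2],60);t=t[abs(t[:,2]-h)<.004]
    a=np.radians(ang);u=np.array([np.cos(a),np.sin(a)]);v=np.array([-u[1],u[0]])
    A=(t[:,:2]-p[:2])@u;V=(t[:,:2]-p[:2])@v
    for s0 in(-.012,-.006,0,.006,.012):
        k=abs(A-s0)<.002
        if k.sum()>5:
            half=np.sqrt(.0315**2-s0**2);print(s0,'perp',V[k].min().round(4),V[k].max().round(4),'centre from max',(V[k].max()-half).round(4),'min',(V[k].min()+half).round(4),k.sum())
    print('along range',A.min(),A.max(),'h',h)
    for nm,lo,hi,x,y in(('a',(2,120,60),(16,255,255),.0126,.0367),('c',(10,0,60),(40,110,255),-.0378,-.007)):
        k=(cv2.inRange(hsv,lo,hi)>0)&(abs(q[...,2]-.083)<.004)&(np.hypot(q[...,0]-x,q[...,1]-y)<.045)
        hu=cv2.convexHull(q[k][:,:2].astype(np.float32))[:,0]
        print(nm,[np.round(z,4) for z in cv2.minEnclosingCircle(hu)],k.sum())
run('pics/d_w7.npz',np.array([.0255,0,.1711]),39.1)
E
python3 m4.py
```

```text
-0.012 perp -0.0098 0.0312 centre from max 0.0021 min 0.0194 1518
-0.006 perp -0.0104 0.0332 centre from max 0.0023 min 0.0206 1629
0 perp -0.0118 0.0338 centre from max 0.0023 min 0.0197 1728
0.006 perp -0.0116 0.0341 centre from max 0.0031 min 0.0193 1682
0.012 perp -0.0107 0.0323 centre from max 0.0032 min 0.0184 1552
along range -0.028232769077048258 0.03181914097602621 h 0.22263710756484506
a [array([0.0139, 0.037 ]), np.float64(0.0314)] 5666
c [array([-0.0334, -0.0016]), np.float64(0.0381)] 6721
```

```bash
python3 -m jog '0 0 0 0.0033 -0.0644 0.0014 -0.5;0 0 0.0 0.021 0 -0.05 -0.5;0 0 0 0.021 0 -0.05 -0.5;0 0 0 0.021 0 -0.05 -0.5;0 0 0 0.021 0 -0.05 -0.5;0 0 0 0 0 0 -0.5;0 0 0 0 0 0 -0.5;0 0 0 0 0 0 -0.5' 40 | grep ft;  python3 - <<'E'
from st import *
state();c=save('wrist','pics/w8.png');o,M=state();p=B@(o['position']-TUB)
import io,contextlib
with contextlib.redirect_stdout(io.StringIO()): import m4
m4.run('pics/d_w8.npz',p,39.1)
E
```

```text
ft_force: [0.1, -0.2, -2.0]
tcp in tub [ 0.0267 -0.0315  0.0629] pos [ 0.5711 -0.105   0.1609] closing deg 39.1 tilt err (about x,y,z world)  [0.0004 0.0006 0.0002] J [-0.23  0.11 -0.46  0.61  0.09  0.68] w 0.0634 F [ 0.1 -0.2 -2. ]
tcp in tub [ 0.0273 -0.0316  0.0635] pos [ 0.5714 -0.1051  0.1617] closing deg 39.1 tilt err (about x,y,z world)  [0.0007 0.0019 0.0003] J [-0.23  0.11 -0.46  0.61  0.09  0.68] w 0.0631 F [ 0.2 -0.  -1.2]
-0.012 perp -0.0094 0.0312 centre from max 0.002 min 0.0198 1395
-0.006 perp -0.0107 0.0335 centre from max 0.0026 min 0.0202 1535
0 perp -0.0119 0.0342 centre from max 0.0027 min 0.0196 1585
0.006 perp -0.0121 0.0342 centre from max 0.0032 min 0.0188 1642
0.012 perp -0.0096 0.0327 centre from max 0.0036 min 0.0195 1511
along range -0.029466476777565104 0.03269368181057466 h 0.11412979078385256
a [array([0.0135, 0.037 ]), np.float64(0.0316)] 24914
c [array([-0.0316, -0.0037]), np.float64(0.0392)] 25144
```

View pics/w8.png

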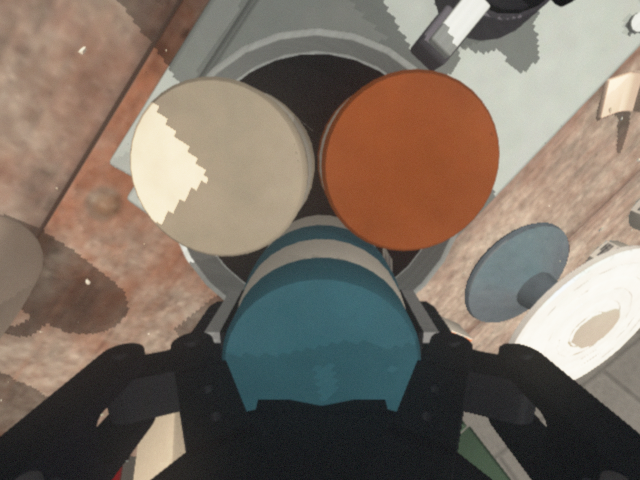

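The wrist view shows the teal jar (320,330) lined up on the gap between jar_c (222,167) and jar_a (410,160), and there is free tub floor below it. Descending.

```bash
python3 -m jog '0 0 0 0.0045 0 -0.0107 -0.5;0 0 0 0.0045 0 -0.0107 -0.5;0 0 0 0.0045 0 -0.0107 -0.5;0 0 0 0 0 0 -0.5' | grep -E 'pos|ft'; python3 -m jog '0 0 0 0.0045 0 -0.0107 -0.5;0 0 0 0.0045 0 -0.0107 -0.5;0 0 0 0 0 0 -0.5;0 0 0 0 0 0 -0.5' | grep -E 'pos|ft'; python3 -c "
from st import *
state()"
```

```text
position: [0.5774, -0.1047, 0.1432]
ft_force: [-0.3, 0.5, -2.6]
position: [0.582, -0.1047, 0.1329]
ft_force: [-0.6, -0.2, -3.1]
tcp in tub [ 0.0258 -0.0312  0.0328] pos [ 0.582  -0.1047  0.1329] closing deg 39.1 tilt err (about x,y,z world)  [ 0.0002 -0.0006  0.0001] J [-0.22  0.16 -0.48  0.54  0.09  0.68] w 0.063 F [-0.6 -0.2 -3.1]
```

```bash
for i in 1 2; do python3 -m jog '0 0 0 0.0008 0 -0.0018 -0.5;0 0 0 0 0 0 -0.5;0 0 0 0 0 0 -0.5' | grep -E 'pos|ft'; done
```

```text
position: [0.5825, -0.1048, 0.1326]
ft_force: [0.6, 0.6, -3.1]
position: [0.5826, -0.1047, 0.1323]
ft_force: [-6.5, 1.9, 6.9]
```

Contact. Ease off and open, then check.

```bash
python3 -m jog '0 0 0 -0.0004 0 0.0009 -0.5;0 0 0 0 0 0 0.5;0 0 0 0 0 0 0.8;0 0 0 0 0 0 1;0 0 0 0 0 0 1;0 0 0 0 0 0 1;0 0 0 0 0 0 1' | grep -E 'pos|ft|wid'; python3 -m jog '0 0 0 -0.0187 0 0.0442 1;0 0 0 -0.0187 0 0.0442 1;0 0 0 -0.0187 0 0.0442 1;0 0 0 -0.0187 0 0.0442 1;0 0 0 -0.0187 0 0.0442 1;0 0 0 -0.0187 0 0.0442 1;0 0 0 -0.0187 0 0.0442 1;0 0 0 0 0 0 1;0 0 0 0 0 0 1;0 0 0 0 0 0 1'; python3 - <<'E'
from st import *
state();c=save('wrist','pics/w9.png');state()
q=(pts(c)-TUB)@B.T;hsv=cv2.cvtColor(c["img"],cv2.COLOR_RGB2HSV)
for nm,lo,hi,x,y in(('a',(2,120,60),(16,255,255),.0126,.0367),('b',(85,100,40),(108,255,255),.026,-.030),('c',(10,0,100),(40,110,255),-.0378,-.007)):
    k=(cv2.inRange(hsv,lo,hi)>0)&(abs(q[...,2]-.083)<.008)&(np.hypot(q[...,0]-x,q[...,1]-y)<.036)
    t=q[k];A=np.c_[t[:,:2],np.ones(len(t))];s=np.linalg.lstsq(A,t[:,2],rcond=None)[0]
    print(nm,[np.round(z,4) for z in cv2.minEnclosingCircle(t[:,:2].astype(np.float32))],len(t),'h',np.median(t[:,2]).round(4),'slope',s[:2].round(3))
k=(q[...,2]>.05)&(q[...,2]<.062)&(abs(q[...,1]-.145)<.05)&(abs(q[...,0])<.06);t=q[k]
print('bar',cv2.minAreaRect(t[:,:2].astype(np.float32)),np.median(t[:,2]),len(t))
E
```

```text
position: [0.5829, -0.1048, 0.1322]
ft_force: [0.3, -0.8, 0.8]
gripper_width: 0.0853
time: 17.55
position: [0.5171, -0.1048, 0.2863]
tool_rot: [0.421, 0.885, 0.085, 0.179]
ft_force: [-0.1, -0.8, -0.8]
gripper_width: 0.0853
grip_force: 0.0
tcp in tub [ 0.0258 -0.0313  0.1994] pos [ 0.5171 -0.1048  0.2863] closing deg 39.1 tilt err (about x,y,z world)  [0.0003 0.     0.0001] J [-0.26 -0.06 -0.29  0.94  0.1   0.65] w 0.0853 F [-0.1 -0.8 -0.8]
tcp in tub [ 0.0255 -0.0312  0.1989] pos [ 0.517  -0.1047  0.2857] closing deg 39.1 tilt err (about x,y,z world)  [ 0.    -0.001  0.   ] J [-0.26 -0.06 -0.3   0.94  0.1   0.65] w 0.0854 F [ 0.6  0.4 -1. ]
a [array([0.0138, 0.0374]), np.float64(0.0315)] 5744 h 0.0831 slope [0.003 0.003]
b [array([ 0.0264, -0.0277]), np.float64(0.0301)] 2630 h 0.0832 slope [0.002 0.002]
c [array([-0.0375, -0.0074]), np.float64(0.0317)] 5837 h 0.083 slope [-0.    -0.001]
bar ((0.00021290406584739685, 0.1440557837486267), (0.01492567453533411, 0.0653328001499176), 89.1695556640625) 0.055579992231095506 1863
```

View pics/w9.png

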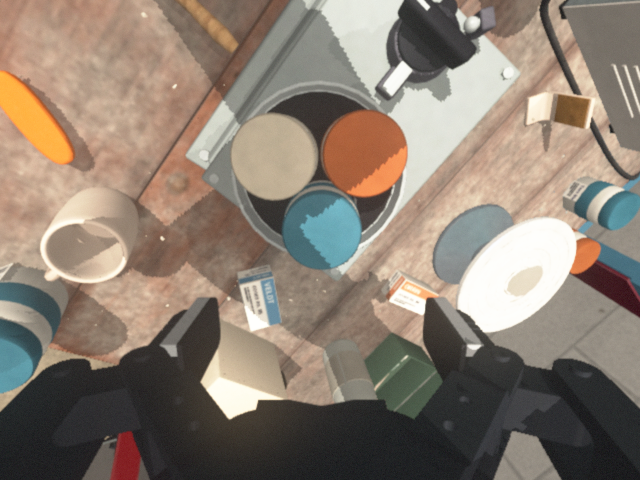

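The wrist view shows all three jars flat and packed in the tub: beige (275,157), orange (364,152), teal (321,227). The knob bar is at (435,35), roughly along the slope. Moving over the knob.

```bash
python3 -m jog '-0.027 0 0.064 -0.001 0.044 -0.014 1;-0.027 0 0.064 -0.001 0.044 -0.014 1;-0.027 0 0.064 -0.001 0.044 -0.014 1;-0.027 0 0.064 -0.001 0.044 -0.014 0.5;-0.027 0 0.064 -0.001 0.044 -0.014 0.3;-0.027 0 0.064 -0.001 0.044 -0.014 0;-0.027 0 0.064 -0.001 0.044 -0.014 0;-0.027 0 0.064 -0.001 0.044 -0.014 0;0 0 0 0 0 0 0;0 0 0 0 0 0 0' 40; python3 -c "
from st import *
state()
c=save('wrist','pics/w10.png');state()
q=(pts(c)-TUB)@B.T
k=(q[...,2]>.05)&(q[...,2]<.062)&(abs(q[...,1]-.145)<.045)&(abs(q[...,0])<.06);t=q[k]
print('bar',cv2.minAreaRect(t[:,:2].astype(np.float32)),np.median(t[:,2]),len(t))"
```

```text
time: 18.43
position: [0.5126, 0.0722, 0.2291]
tool_rot: [0.006, 0.98, 0.002, 0.197]
ft_force: [-0.6, 0.2, -0.0]
gripper_width: 0.0427
grip_force: 0.0
tcp in tub [-0.0007  0.1457  0.1484] pos [0.5126 0.0722 0.2291] closing deg 89.2 tilt err (about x,y,z world)  [-0.0009 -0.0028 -0.0004] J [ 0.18 -0.05 -0.44  0.79 -0.07  0.18] w 0.0427 F [-0.6  0.2 -0. ]
tcp in tub [-0.0002  0.145   0.1489] pos [0.5129 0.0715 0.2297] closing deg 89.1 tilt err (about x,y,z world)  [-0.0005 -0.0018 -0.0002] J [ 0.18 -0.05 -0.44  0.79 -0.07  0.18] w 0.0424 F [ 0.6 -0.9 -0.3]
bar ((-0.0007876679301261902, 0.14491449296474457), (0.014829973690211773, 0.06588031351566315), 89.45695495605469) 0.055830714287620375 1777
```

```bash
python3 -m jog '0 0 0 0.0228 0 -0.0539 0;0 0 0 0.0228 0 -0.0539 0;0 0 0 0.0228 0 -0.0539 0;0 0 0 0.0228 0 -0.0539 0;0 0 0 0 0 0 0;0 0 0 0 0 0 0' 40 | grep -E 'pos|ft';python3 -m jog '0 0 0 0 0 0 -0.3;0 0 0 0 0 0 -0.5;0 0 0 0 0 0 -0.8;0 0 0 0 0 0 -1;0 0 0 0 0 0 -1;0 0 0 0 0 0 -1;0 0 0 0 0 0 -1' 40; python3 -c "
from st import *
state()"
```

```text
position: [0.558, 0.07, 0.1216]
ft_force: [-0.2, 0.4, -0.1]
time: 19.57
position: [0.5595, 0.0703, 0.1252]
tool_rot: [0.008, 0.98, 0.001, 0.2]
ft_force: [-2.6, -6.0, 5.2]
gripper_width: 0.0142
grip_force: 41.3
tcp in tub [0.0021 0.1438 0.0345] pos [0.5595 0.0703 0.1252] closing deg 89.1 tilt err (about x,y,z world)  [0.0011 0.0036 0.0005] J [ 0.16  0.12 -0.56  0.5  -0.06  0.16] w 0.0142 F [-2.6 -6.   5.2]
```

```bash
python3 -m jog '0.026 0 -0.0614 0 0 0 -1;0.026 0 -0.0614 0 0 0 -1;0.026 0 -0.0614 0 0 0 -1;0.026 0 -0.0614 0 0 0 -1;0.026 0 -0.0614 0 0 0 -1;0 0 0 0 0 0 -1' 40 | grep -E 'ft|wid'; python3 -m jog '0.026 0 -0.0614 0 0 0 -1;0.026 0 -0.0614 0 0 0 -1;0.026 0 -0.0614 0 0 0 -1;0.026 0 -0.0614 0 0 0 -1;0 0 0 0 0 0 -1;0 0 0 0 0 0 -1' 40;  python3 -c "
from st import *
o,M=state();print(o['wrist_torque'],B@o['wrist_torque'])"
```

```text
ft_force: [-1.8, -14.4, 5.7]
gripper_width: 0.0141
time: 20.57
position: [0.558, 0.0672, 0.1245]
tool_rot: [0.454, 0.869, 0.089, 0.179]
ft_force: [-10.5, -22.5, 12.4]
gripper_width: 0.0141
grip_force: 42.6
tcp in tub [0.0004 0.1407 0.0345] pos [0.558  0.0672 0.1245] closing deg 34.9 tilt err (about x,y,z world)  [0.0074 0.0019 0.0031] J [ 0.16  0.11 -0.56  0.5  -0.07  1.11] w 0.0141 F [-10.5 -22.5  12.4]
[-3.89317067  1.30746964 -1.77201953] [-4.27590455  1.30746964 -0.116066  ]
```

```bash
python3 -m jog '0.026 0 -0.0614 -0.002 -0.006 0.003 -1;0 0 0 0 0 0 -1;0 0 0 0 0 0 -1' 40 | grep -E 'ft|wid'; python3 -c "
from st import *
o,M=state();print(B@o['wrist_torque'])"
```

```text
ft_force: [6.3, -7.2, -11.4]
gripper_width: 0.014
tcp in tub [-1.000e-04  1.401e-01  3.480e-02] pos [0.5573 0.0666 0.1246] closing deg 29.0 tilt err (about x,y,z world)  [0.0024 0.0006 0.001 ] J [ 0.15  0.11 -0.56  0.5  -0.06  1.2 ] w 0.014 F [  6.3  -7.2 -11.4]
[-1.512646    0.21701542  0.01431526]
```

```bash
python3 -m jog '0 0 0 0 0 0 -0.7;0 0 0 0 0 0 -0.3;0 0 0 0 0 0 0;0 0 0 0 0 0 0;0 0 0 0 0 0 0;0 0 0 -0.0187 0 0.0442 0;0 0 0 -0.0187 0 0.0442 0;0 0 0 -0.0187 0 0.0442 0;0 0 0 -0.0187 0 0.0442 0;0 0 0 -0.0187 0 0.0442 0' | grep -E 'pos|wid'; python3 -m jog '0 0 0 -0.0187 0 0.0442 0;0 0 0 -0.0187 0 0.0442 0;0 0 0 -0.0187 0 0.0442 0;0 0 0 0 0 0 0;0 0 0 0 0 0 0;0 0 0 0 0 0 0' ; python3 - <<'E'
from st import *
state();c=save('wrist','pics/w11.png')
q=(pts(c)-TUB)@B.T;hsv=cv2.cvtColor(c["img"],cv2.COLOR_RGB2HSV)
for nm,lo,hi,x,y in(('a',(2,120,60),(16,255,255),.0126,.0367),('b',(85,100,40),(108,255,255),.026,-.030),('c',(10,0,100),(40,110,255),-.0378,-.007)):
    k=(cv2.inRange(hsv,lo,hi)>0)&(abs(q[...,2]-.083)<.008)&(np.hypot(q[...,0]-x,q[...,1]-y)<.036);t=q[k]
    if len(t)>50: print(nm,[np.round(z,4) for z in cv2.minEnclosingCircle(t[:,:2].astype(np.float32))],len(t),np.median(t[:,2]).round(4))
k=(q[...,2]>.05)&(q[...,2]<.062)&(abs(q[...,1]-.145)<.045)&(abs(q[...,0])<.06);t=q[k]
print('bar',cv2.minAreaRect(t[:,:2].astype(np.float32)),len(t))
E
```

```text
position: [0.5105, 0.0684, 0.2365]
gripper_width: 0.0428
time: 22.15
position: [0.4829, 0.0683, 0.301]
tool_rot: [0.496, 0.845, 0.101, 0.172]
ft_force: [0.8, -0.2, -0.0]
gripper_width: 0.0428
grip_force: 0.0
tcp in tub [0.     0.1418 0.2263] pos [0.4829 0.0683 0.301 ] closing deg 29.2 tilt err (about x,y,z world)  [-0.0007  0.001  -0.0003] J [ 0.19 -0.14 -0.33  0.98 -0.07  1.23] w 0.0428 F [ 0.8 -0.2 -0. ]
a [array([0.0142, 0.0359]), np.float64(0.0341)] 1972 0.0831
c [array([-0.0495,  0.0044]), np.float64(0.0268)] 1264 0.083
bar ((-0.00021770410239696503, 0.1455768197774887), (0.01469928864389658, 0.06490224599838257), 29.746477127075195) 1079
```

View pics/w11.png

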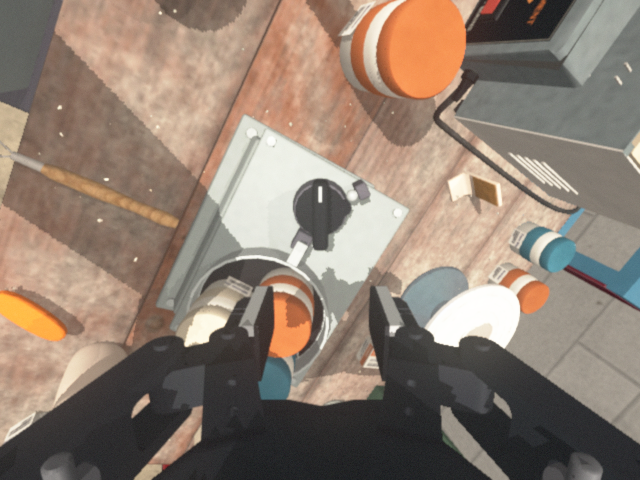

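The wrist view shows the bar at (320,213), turned about 60° (1.04 rad) clockwise and staying there with the gripper clear. A last numeric check of the jars, then hand in.

```bash
python3 - <<'E'
from st import *
for f in('side','scene'):
  c=read_camera(f);q=(pts(c)-TUB)@B.T;hsv=cv2.cvtColor(c["img"],cv2.COLOR_RGB2HSV)
  for nm,lo,hi,x,y in(('a',(2,120,60),(16,255,255),.0138,.0374),('b',(85,100,40),(108,255,255),.0264,-.029),('c',(10,0,100),(40,110,255),-.0375,-.0074)):
    k=(cv2.inRange(hsv,lo,hi)>0)&(abs(q[...,2]-.084)<.006)&(np.hypot(q[...,0]-x,q[...,1]-y)<.036);t=q[k]
    if len(t)>50: print(f,nm,[np.round(z,4) for z in cv2.minEnclosingCircle(t[:,:2].astype(np.float32))],len(t),np.median(t[:,2]).round(4))
print(finish_job())
E
```

```text
side a [array([0.0132, 0.0361]), np.float64(0.0329)] 377 0.085
side b [array([ 0.0263, -0.0332]), np.float64(0.0306)] 375 0.0848
side c [array([-0.0382, -0.0092]), np.float64(0.0329)] 430 0.0848
scene a [array([0.0137, 0.0382]), np.float64(0.0352)] 319 0.0832
scene b [array([ 0.0247, -0.0222]), np.float64(0.0274)] 57 0.0839
scene c [array([-0.0415, -0.0073]), np.float64(0.0341)] 306 0.0832
the job is handed in; nothing more can be done
None
```

I've handed the job in: all three jars stand flat and packed together on the tub floor, and the lock knob has turned about 1.04 rad clockwise and stays there by itself. The hand-in gave no verdict; these are my own camera measurements.

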